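Release the test gauge from a quick coupling

TASK

The leak test is done: take the pressure gauge out of the quick coupling on the blue air manifold and stand it in the empty hole of the wooden rack, flange down flat on the wood. The steel sleeve is locked by a pin: turn it clockwise (seen from above) until its notch meets the pin, push it gently all the way down so that the gauge springs up, let go of the sleeve, then draw the gauge out so that the sleeve snaps back up. Do not force the sleeve against the pin, do not drag at the gauge while it is still locked, and leave everything else where it is.

Things in the scene. Friction and masses are not known exactly. Their poses are not given: they have to be found in the camera images.
- manifold: Fixed blue bar on a grey foot plate (74 x 172 mm), top face 45 mm above the table. Origin under its middle, z up, y along the bar. The brass coupling stands upright on its middle; two brass hexagon plugs at y = -54 and +54 mm reach 54.5 mm above the table.
- coupling_mouth (a point): Centre of the upper mouth of the coupling, on its upright axis, 99 mm above the table; fixed to the manifold, same axes. The gauge's nipple is plugged in here from above.
- sleeve_home (a point): Point on the coupling's axis (fixed to the manifold, same axes) half-way up the grip of the steel sleeve when the sleeve is up, 81.5 mm above the table. The sleeve is 39 mm in diameter with straight ribbed sides from 7 mm below to 11 mm above this point; below that is its skirt down to 13.5 mm under this point. Under the sleeve: a 14 mm high hexagon, 33 mm over its corners.
- lock_pin: Fixed square steel locking pin, 4 mm thick, on the manifold's -x side of the coupling, 1 mm under the sleeve's lower edge; origin on the coupling's axis, pin along -x, 65 mm above the table. Unless the sleeve's notch is over it, the sleeve gives only 1 to 2 mm and stands on the pin. Pin and sleeve are spoilt if forced together with more than about 30 N.
- sleeve (a joint): How far the sleeve is pushed down, m: 0 = fully up (home), 0.008 = fully down, pin at the notch's end. Spring: 5 N up at 0, 11 N at 0.008. At about 0.0055 its balls free the nipple and a valve spring lifts the gauge 6 mm; then, let go, the sleeve stays down at about 0.0045 by itself until the nipple is drawn about 8 mm further, when it snaps up.
- coupling: Brass coupling fixed on the manifold; origin on its axis, 45 mm above the table. The lower edge of its steel sleeve has one notch, 5.7 mm wide, 7 mm deep, an orange line on the sleeve above it. At the start the notch is 0.25 to 1.2 rad anticlockwise (from above) of the pin. The sleeve turns with light friction (0.04 N m), no click or stop at the notch; the pin enters over +-0.05 rad.
- gauge_grip (a point): Centre of the pressure gauge's round dark housing, half-way up: 32 mm diameter, 20 mm high, white dial on top; z up along its axis. At the start upright in the coupling, this point about 22 mm above the mouth. Mass 0.1 to 0.2 kg. Locked, it cannot be pulled out (a pull over about 20 N spoils the coupling); once sprung up 6 mm it draws straight up with about 4 N and is out 20 mm higher.
- gauge: The gauge; origin at the centre of the underside of the gauge's 25 mm hexagonal flange, on its axis, 21 mm below the housing's centre and 1 to 2 mm above the mouth at the start; z as the gauge's axis. The nipple, 14 mm in diameter, ends 26.5 mm below this point.
- rack_hole (a point): Centre of the mouth of the empty hole in the wooden rack, the one nearest the robot; the rack's top face is 40 mm above the table, hole 16.5 mm diameter with a small chamfer, 29 mm deep. Axes: z up, x along the rack (138 x 60 mm, towards the other two holes at 40 and 80 mm, which hold brass nipples), y across it.
- blank_nipple: Loose brass blanking nipple standing in the rack's middle hole, rising 19 mm above the rack; leave it. Origin at the hole's mouth.
- hose_tail_nipple: Loose brass hose-tail nipple standing in the rack's far hole, rising 34 mm above the rack; leave it. Origin at the hole's mouth.
- spanner: Loose steel spanner, 185 mm long, lying on the table; leave it.
- pliers: Loose red-handled pliers, 162 mm long, lying on the table; leave them.
- flux_tin: Loose flat round yellow tin, 54 mm diameter, 22 mm high; leave it.
- screw_jar: Loose jar with an orange-brown lid, 66 mm diameter, 74 mm high; leave it.
- solder_reel: Loose orange reel of solder, 48 mm diameter, 30 mm high; leave it.

How it is judged:
By the outcome, as a careful person would: the job done as asked, in the order asked, and still so for the second after the job is handed in, with the robot touching nothing.
It also fails if it takes over 58 s, if anything falls off the work surface, if the arm or the gripper's body presses on something with over 40 N, if the wrist force passes 120 N, or if a joint passes its speed limit or range.

ROBOT

A 6-joint arm with a two-finger parallel gripper is mounted at the origin on a cart in front of the work surface, level with it; the furniture and walls round the work are solid. World frame = base frame: x ahead of the robot, y to its left, z up, the work surface at z = 0. Lengths are in mm, angles in rad, forces in N, time in s.
With the tool pointing down it reaches from about 325 to 875 mm from the base axis. Payload 4.4 kg.
Tool frame: the origin (TCP) lies on the centre line of the jaws, within the pads' length; the fingertips stand ahead of it and the grasp point (between the pads) lies 6 mm ahead of it (ctrl.tcp_to_tips is the z of the fingertips in the tool frame, in mm); z points along the fingers, y is the direction in which the jaws open and shut (so a half turn about z gives the same grasp; the last joint's range is limited). The gripper opens to 85 mm and grips with 20 to 120 N. Pads are 22 mm wide; open, the fingers measure 114 mm over their backs; the gripper's body (76 mm by 85 mm) begins 54 mm behind the grasp point. The pads swing forward as they close: fully open they stand 13 mm farther back than shut.
Start: joints at [1.022, 0.207, 1.542, -0, 1.393, -0.15], TCP at [222.76, 530.1, 256.282] pointing down, gripper open.
Joint ranges: [-2.73, 2.73], [-0.86, 2.22], [0.23, 2.46], [-1.11, 4.25], [0.08, 2.63], [-2.82, 2.82]. Speed limits (rad/s): [2.79, 2.79, 3.14, 3.14, 3.14, 3.14].

INTERFACE

Orientations are given as a 3x3 rotation matrix whose columns are the frame's x, y, z axes.
In Python, from plant import ctrl, sensors, optics gives the robot as it stands. Calls block until the motion is done:
- ctrl.move_ptp(position, orientation): joint-space move of the TCP to a pose.
- ctrl.move_l(position, rot=None, vel=150, threshold=None): straight line of the TCP; rot=None keeps the orientation; vel is the mean speed in mm/s. With threshold (N) it stops when the force on the tool has changed by that much, and returns True; else False.
- ctrl.set_joints(angles): joint-space move.
- ctrl.gripper_to(opening, force=None): finger opening in mm; force is the grip in N (None keeps the last); returns when the fingers have stopped.
- ctrl.hold(seconds).
- ctrl.solve_ik(position, orientation): joint angles nearest the present ones, or None.
- sensors.read_state(): the state.
- optics.grab_frame(name): name is "scene" or "top" or "wrist"; returns (picture, depth): 384x512x3 uint8, red, green, blue; 384x512 float32, mm along the optical axis (not along the pixel's ray), 0 where there is no reading.
- optics.camera_params(name): a dict with "mtx" (3x3 intrinsics, pixels), "R" (3x3) and "t" (3): a world point X has camera coordinates R X + t; the wrist camera has in their place "T_tool_cam" (4x4, takes a point from camera to tool coordinates, whose origin is the TCP and whose axes are the flange's). Camera axes: x right, y down, z forward; pixel columns grow to the right and rows downward; lengths in mm; the calibration is good to about 2 mm. A picture is of the moment at which its call begins: read the wrist's pose just before it. camera_params takes no time and is no camera call.
A pose or a line that the arm cannot do raises ctrl.MotionError and nothing moves.
- ctrl.finish_job(): hands the job in, once; it reports no verdict.
The state is a dict: "t": time; "q": joint angles; "qvel": joint speeds; "tau": joint torques, N m; "eef_pos": TCP position; "eef_rot": TCP orientation; "force": force on the tool from outside, world axes, zero at the start; "wrist_torque": the same for the moment, N m; "grip_width": finger opening in mm.
Only numpy, scipy, OpenCV 4.12 (cv2) and the standard library are available. Lean on these libraries where they do the work, as an engineer would, in place of code of your own. Each camera call takes 0.05 s, during which the arm holds its last target. There are 200 camera calls.

## Working session

There is one attempt and no reset: what is moved stays moved. The work goes in short steps, each a Python script; the robot and the scene stay as the last script left them, time stands still between calls to the robot, and variables do not carry over. Pictures are saved under pics/ and viewed, about 8 in all and at most 12, crops included, and the job is handed in when it is done.

```bash
ls; mkdir -p pics
python3 - <<'E'
from plant import ctrl,sensors,optics
import cv2,numpy as np
s=sensors.read_state();print(s['t'],s['eef_pos'],s['force'],ctrl.tcp_to_tips)
for n in('scene','top'):
    p,d=optics.grab_frame(n);np.savez('pics/%s0.npz'%n,p=p,d=d)
    cv2.imwrite('pics/%s0.png'%n,p[:,:,::-1])
    c=optics.camera_params(n);print(n,c['mtx'].tolist(),(-c['R'].T@c['t']).round(),c['R'].round(3).tolist())
print(optics.camera_params('wrist'))
a=[cv2.imread('pics/%s0.png'%n) for n in('scene','top')]
cv2.imwrite('pics/both0.png',np.vstack(a)[:, :])
E
```

```text
pics
0.0 [222.37757398 529.46497133 255.09399759] [0.23116308 0.34396403 0.1690193 ] 25.0
scene [[367.53274421330553, 0.0, 258.04122374057596], [0.0, 367.53274421330553, 195.18035106530218], [0.0, 0.0, 1.0]] [ -46. -457.  550.] [[0.646, -0.764, -0.002], [-0.384, -0.322, -0.865], [0.66, 0.56, -0.501]]
top [[470.9228722974725, 0.0, 250.00435757106638], [0.0, 470.9228722974725, 185.00298664074916], [0.0, 0.0, 1.0]] [ 431.   26. 1254.] [[-0.026, -1.0, 0.015], [-0.996, 0.024, -0.091], [0.09, -0.017, -0.996]]
{'mtx': array([[271.83433958,   0.        , 257.66468668],
       [  0.        , 271.83433958, 185.80746168],
       [  0.        ,   0.        ,   1.        ]]), 'T_tool_cam': array([[ 1.76524541e-05, -9.65780096e-01, -2.59362306e-01,
         6.50993964e+01],
       [ 9.99999999e-01,  4.33820794e-06,  5.19069227e-05,
         7.64232338e-01],
       [-4.90055052e-05, -2.59362307e-01,  9.65780095e-01,
        -1.18814030e+02],
       [ 0.00000000e+00,  0.00000000e+00,  0.00000000e+00,
         1.00000000e+00]])}
```

View pics/top0.png

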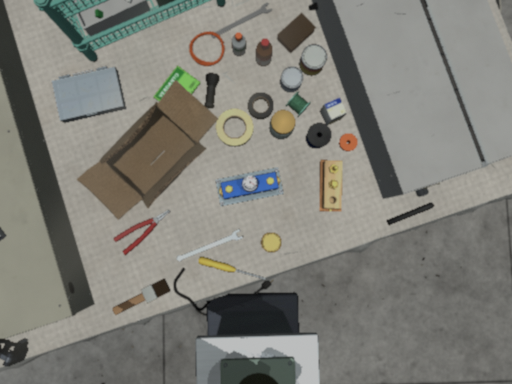

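View pics/scene0.png

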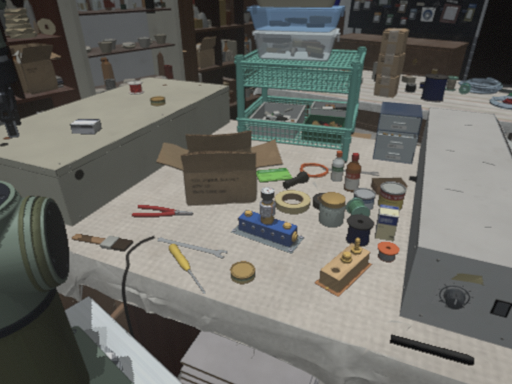

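The top view shows the manifold at about (250,184) with the white dial at its centre. The rack is at (332,186), with its free hole probably at the lower end, near (332,203). In the scene view the manifold is at (268,228) and the rack at (345,268).

```bash
cat > h.py <<'E'
from plant import ctrl,sensors,optics
import cv2,numpy as np
def ray(c,uv):
    "camera centre and world directions of pixels; c has mtx,R,t"
    uv=np.atleast_2d(np.asarray(uv,float))
    d=np.c_[uv,np.ones(len(uv))]@np.linalg.inv(c['mtx']).T@c['R']
    return -c['R'].T@c['t'],d
def onplane(c,uv,z):
    o,d=ray(c,uv); return o+d*((z-o[2])/d[:,2])[:,None]
def wristcam(s):
    c=optics.camera_params('wrist');T=np.eye(4);T[:3,:3]=s['eef_rot'];T[:3,3]=s['eef_pos']
    W=np.linalg.inv(T@c['T_tool_cam']); return dict(mtx=c['mtx'],R=W[:3,:3],t=W[:3,3])
def shot(tag):
    s=sensors.read_state();c=wristcam(s);p,d=optics.grab_frame('wrist')
    np.savez('pics/%s.npz'%tag,p=p,d=d,**c);cv2.imwrite('pics/%s.png'%tag,p[:,:,::-1]);return p,d,c
def down(a):
    "tool down, tool x (camera side) at world angle a"
    x=np.array([np.cos(a),np.sin(a),0]);z=np.array([0,0,-1.]);return np.c_[x,np.cross(z,x),z]
def proj(c,X):
    q=(np.atleast_2d(X)@c['R'].T+c['t'])@c['mtx'].T; return q[:,:2]/q[:,2:]
E
python3 - <<'E'
from h import *
f=np.load('pics/top0.npz');p=f['p'];c=optics.camera_params('top')
hsv=cv2.cvtColor(p,cv2.COLOR_RGB2HSV)
def big(m,roi):
    k=np.zeros_like(m);x0,y0,x1,y1=roi;k[y0:y1,x0:x1]=m[y0:y1,x0:x1]
    cs,_=cv2.findContours(k,0,2);return max(cs,key=cv2.contourArea)
for n,lo,hi,roi,z in(('bar',(100,120,50),(130,255,255),(205,150,300,220),45),('rack',(8,60,80),(28,255,255),(310,150,352,220),40)):
    b=big(cv2.inRange(hsv,lo,hi),roi);r=cv2.boxPoints(cv2.minAreaRect(b))
    w=onplane(c,r,z);print(n,r.round(1).tolist(),w.round(1).tolist(),w.mean(0).round(1))
    e=w[1]-w[0],w[2]-w[1];print([(np.linalg.norm(x).round(1),np.degrees(np.arctan2(x[1],x[0])).round(1)) for x in e])
print('dial',onplane(c,[[250,183]],131),'hole',onplane(c,[[332,203]],40))
cv2.imwrite('pics/topcrop.png',cv2.resize(p[150:225,205:355,::-1],None,fx=5,fy=5,interpolation=2))
E
```

```text
bar [[220.1999969482422, 182.10000610351562], [274.70001220703125, 171.5], [277.8999938964844, 188.10000610351562], [223.5, 198.6999969482422]] [[549.9, 81.5, 45.0], [574.1, -59.9, 45.0], [531.0, -66.9, 45.0], [507.0, 74.0, 45.0]] [540.5   7.2  45. ]
[(np.float64(143.4), np.float64(-80.3)), (np.float64(43.7), np.float64(-170.7))]
rack [[319.0, 160.0], [341.0, 160.0], [341.0, 211.0], [319.0, 211.0]] [[602.2, -176.7, 40.0], [600.9, -234.2, 40.0], [468.0, -228.5, 40.0], [469.4, -171.5, 40.0]] [ 535.1 -202.7   40. ]
[(np.float64(57.6), np.float64(-91.3)), (np.float64(133.0), np.float64(177.5))]
dial [[537.66449791   6.35319013 131.        ]] hole [[ 489.22833857 -206.03614351   40.        ]]
```

View pics/topcrop.png

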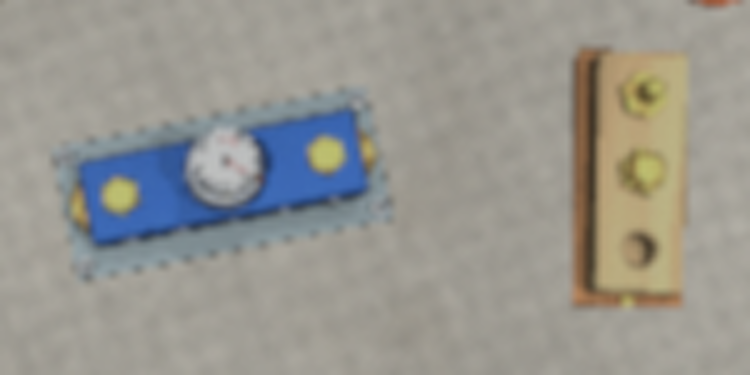

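The top crop gives the manifold at about (540,7) with its bar at about 100°. The empty rack hole is at crop (639,250), roughly world (497,-207). I don't know yet which side the pin is on, so next I'll take an oblique wrist view from the robot side.

```bash
cat >> h.py <<'E'
def lookat(target,az,el,dist,flip=False):
    "tool pose that puts the wrist camera at azimuth az, elevation el, dist from target, image upright (or upside down)"
    u=np.array([np.cos(el)*np.cos(az),np.cos(el)*np.sin(az),np.sin(el)]);z=-u
    x=np.cross(z,[0,0,1]);x/=np.linalg.norm(x)
    if flip:x=-x
    C=np.eye(4);C[:3,:3]=np.c_[x,np.cross(z,x),z];C[:3,3]=np.asarray(target)+dist*u
    T=C@np.linalg.inv(optics.camera_params('wrist')['T_tool_cam']);return T[:3,3],T[:3,:3]
E
python3 - <<'E'
from h import *
for az in(150,170,190,210,230):
  for el in (35,45,55,65):
    for fl in(0,1):
      for D in (240,300):
        P,R=lookat([540,7,85],np.radians(az),np.radians(el),D,fl);q=ctrl.solve_ik(P,R)
        if q is not None: print(az,el,fl,D,P.round(),np.round(q,2),'tipdir',R[:,2].round(2))
E
```

```text
150 35 1 240 [479.  42. 173.] [ 0.15 -0.1   2.21 -0.79  0.6  -0.33] tipdir [ 0.56 -0.32 -0.77]
150 35 1 300 [436.  66. 208.] [ 0.25 -0.24  2.24 -0.73  0.74 -0.35] tipdir [ 0.56 -0.32 -0.77]
150 45 1 240 [493.  33. 184.] [ 0.05 -0.08  2.1  -0.42  0.72 -0.73] tipdir [ 0.43 -0.25 -0.87]
150 45 1 300 [456.  55. 227.] [ 0.12 -0.22  2.12 -0.41  0.86 -0.72] tipdir [ 0.43 -0.25 -0.87]
150 55 1 240 [509.  24. 192.] [-0.03 -0.02  1.97 -0.21  0.89 -0.97] tipdir [ 0.3  -0.17 -0.94]
150 55 1 300 [479.  41. 241.] [ 0.01 -0.14  1.97 -0.21  1.02 -0.95] tipdir [ 0.3  -0.17 -0.94]
150 65 0 300 [454.  58. 224.] [ 0.21 -0.24  2.2  -0.69  0.75  2.72] tipdir [ 0.56 -0.32 -0.77]
150 65 1 240 [525.  15. 197.] [-0.1   0.08  1.83 -0.08  1.08 -1.11] tipdir [ 0.15 -0.09 -0.98]
150 65 1 300 [503.  27. 251.] [-0.07 -0.03  1.82 -0.08  1.2  -1.1 ] tipdir [ 0.15 -0.09 -0.98]
170 35 1 240 [471.  18. 173.] [-0.12 -0.25  2.33 -0.09  0.36 -1.45] tipdir [ 0.63 -0.11 -0.77]
170 35 1 300 [422.  27. 208.] [-0.11 -0.48  2.39 -0.08  0.53 -1.46] tipdir [ 0.63 -0.11 -0.77]
170 45 1 240 [487.  16. 184.] [-0.13 -0.18  2.18 -0.04 
[... 3240 characters left out ...]
0.83] tipdir [ 0.56  0.66 -0.5 ]
230 45 0 300 [ 448. -101.  181.] [-1.01  0.2   2.1   0.98  1.44 -0.77] tipdir [ 0.56  0.66 -0.5 ]
230 55 0 240 [483. -60. 155.] [-0.81  0.16  2.09  0.94  1.22 -0.61] tipdir [ 0.49  0.59 -0.64]
230 55 0 300 [460. -87. 205.] [-0.89  0.06  2.07  0.88  1.35 -0.55] tipdir [ 0.49  0.59 -0.64]
230 65 0 240 [491. -50. 170.] [-0.69  0.08  2.05  0.78  1.15 -0.37] tipdir [ 0.41  0.49 -0.77]
230 65 0 300 [475. -69. 224.] [-0.75 -0.03  2.02  0.73  1.28 -0.32] tipdir [ 0.41  0.49 -0.77]
230 65 1 240 [530.  -6. 197.] [-0.26  0.11  1.79  0.17  1.17 -2.77] tipdir [ 0.11  0.13 -0.98]
230 65 1 300 [514. -26. 251.] [-0.31  0.02  1.77  0.17  1.29 -2.8 ] tipdir [ 0.11  0.13 -0.98]
```

Run:
```python
from h import *
for az in(205,200,195):
    P,R=lookat([540,7,85],np.radians(az),np.radians(43),260,1)
    if ctrl.solve_ik(P,R) is not None: break
print(az);ctrl.move_ptp(P,R);ctrl.hold(.3)
p,d,c=shot('w1');print(sensors.read_state()['t'],proj(c,[540,7,85]))
cv2.imwrite('pics/w1v.png',cv2.resize(p[::-1,::-1,::-1][60:360,100:420],None,fx=2,fy=2,interpolation=2))
```

```text
200
2.625 [[257.7829003  184.82867722]]
```

View pics/w1v.png

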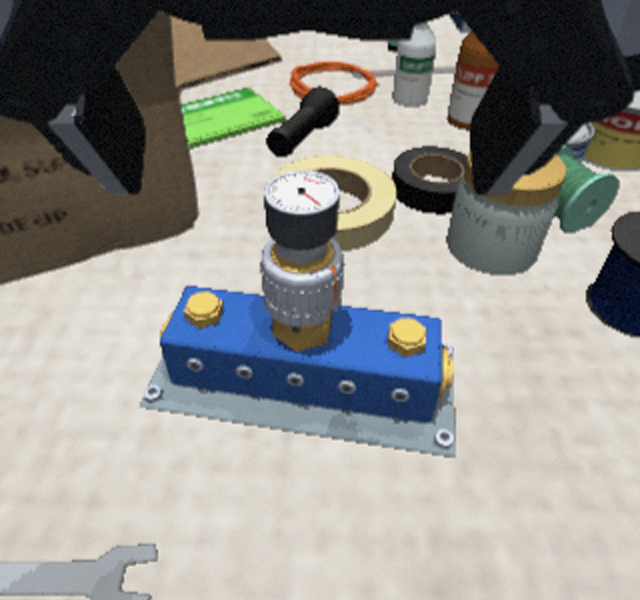

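In this view, flipped upright, the sleeve is at (302,280) and its orange line is on the right flank at about (336,285). The pin shows at about (297,328) on the side facing the robot, so manifold −x points toward the robot. The plugs are at (205,305) and (408,332). Now the measurements.

Run:
```python
from h import *
f=np.load('pics/w1.npz');p,d=f['p'],f['d'];c={k:f[k] for k in('mtx','R','t')}
hsv=cv2.cvtColor(p,cv2.COLOR_RGB2HSV)
def o(u,v): return 511-(100+u/2),383-(60+v/2)
def blob(m,uv,r):
    k=np.zeros_like(m);x,y=map(int,uv);k[y-r:y+r,x-r:x+r]=m[y-r:y+r,x-r:x+r]
    cs,_=cv2.findContours(k,0,1);return max(cs,key=cv2.contourArea)
# dial
b=blob(cv2.inRange(hsv,(0,0,150),(180,70,255)),o(301,194),22);e=cv2.fitEllipse(cv2.convexHull(b));print('dial',e)
print(' z131',onplane(c,[e[0]],131).round(1))
x,y=map(int,e[0]);dd=np.median(d[y-3:y+4,x-3:x+4]);oo,r=ray(c,[e[0]]);print(' depth pt',oo+r*dd)
W=[]
for uv in((205,305),(408,332)):
    b=blob(cv2.inRange(hsv,(15,110,60),(32,255,255)),o(*uv),13)
    cen=b[:,0].mean(0);m=cv2.moments(b);cen=[m['m10']/m['m00'],m['m01']/m['m00']];w=onplane(c,[cen],51)[0];W.append(w);print('plug',cen,cv2.contourArea(b),w.round(1))
    x,y=map(int,cen);oo,r=ray(c,[cen]);print(' depth',(oo+r*np.median(d[y-2:y+3,x-2:x+3])).round(1))
W=np.array(W);v=W[0]-W[1];print('mid',W.mean(0),np.linalg.norm(v),'yaw+90',np.degrees(np.arctan2(v[1],v[0])))
# orange line
m=cv2.inRange(hsv,(2,90,60),(16,255,255));b=blob(m,o(336,285),14)
k=np.zeros_like(m);cv2.drawContours(k,[b],0,255,-1);ys,xs=np.nonzero(k);print('line px',len(xs),xs.min(),xs.max(),ys.min(),ys.max())
cx,cy=W.mean(0)[:2]
from numpy.linalg import norm
for A in((cx,cy),tuple(onplane(c,[e[0]],131)[0][:2])):
    oo,r=ray(c,np.c_[xs,ys]);q=oo[:2]-A;a=(r[:,:2]**2).sum(1);bb=(r[:,:2]@q);cc=q@q-19.6**2
    D=bb*bb-a*cc;ok=D>0;t=(-bb[ok]-np.sqrt(D[ok]))/a[ok];X=oo+r[ok]*t[:,None]
    an=np.degrees(np.arctan2(X[:,1]-A[1],X[:,0]-A[0]))%360;print('axis',np.round(A,1),'line az',an.mean().round(1),an.std().round(1),'z',X[:,2].min().round(),X[:,2].max().round(),ok.mean())
# IK for grasp
for tilt in(15,25,35):
  for az in range(-60,80,20):
    a,ti=np.radians(az),np.radians(tilt);z=np.array([np.cos(a)*np.cos(ti),np.sin(a)*np.cos(ti),-np.sin(ti)])
    yv=np.array([-np.sin(a),np.cos(a),0])
    for s in(1,-1):
        R=np.c_[np.cross(s*yv,z),s*yv,z];P=np.array([540,7,83])-6*z
        if all(ctrl.solve_ik(Q,R) is not None for Q in(P,P-z*60,P-[0,0,9])): print(tilt,az,s,np.round(ctrl.solve_ik(P,R),2))
```

```text
dial ((267.9419250488281, 227.77328491210938), (44.776187896728516, 77.4698715209961), 75.03166198730469)
 z131 [[541.1  16.6 131. ]]
 depth pt [[538.91865438  15.67105232 132.58540387]]
plug [309.6092233009709, 168.68446601941747] 206.0 [531.4  62.8  51. ]
 depth [[527.4  60.   55.9]]
plug [208.04751299183368, 155.02375649591684] 224.5 [549.8 -43.3  51. ]
 depth [[545.8 -43.6  55.4]]
mid [540.56640915   9.75627022  51.        ] 107.61451688308995 yaw+90 99.84315903661795
line px 17 243 244 173 183
axis [540.6   9.8] line az 251.8 2.1 z 80.0 93.0 1.0<stdin>:26: RuntimeWarning: Mean of empty slice.
  ret = ret.dtype.type(ret / rcount)
  ret = _var(a, axis=axis, dtype=dtype, out=out, ddof=ddof,
  arrmean = um.true_divide(arrmean, div, out=arrmean,
  ret = ret.dtype.type(ret / rcount)
Traceback (most recent call last):
ValueError: zero-size array to reduction operation minimum which has no identity
```

Axis from the plugs: (540.6, 9.8), with 107.6 mm between plugs against 108 expected. Manifold yaw is 9.8°, and the notch line is at azimuth 252°, about 1.08 rad from the pin, which is within the given range. The dial mask was bad because it merged with the tape. Next, IK.

```bash
cat >> h.py <<'E'
def side(az,tilt,s):
    "tool pointing to world azimuth az (deg), tilt below horizontal, jaws horizontal"
    a,ti=np.radians([az,tilt]);z=np.array([np.cos(a)*np.cos(ti),np.sin(a)*np.cos(ti),-np.sin(ti)])
    y=s*np.array([-np.sin(a),np.cos(a),0]);return np.c_[np.cross(y,z),y,z]
E
python3 - <<'E'
from h import *
f=np.load('pics/w1.npz');p,d=f['p'],f['d'];c={k:f[k] for k in('mtx','R','t')}
hsv=cv2.cvtColor(p,cv2.COLOR_RGB2HSV);
m=cv2.inRange(hsv,(0,0,120),(180,45,255));k=np.zeros_like(m);k[214:238,241:280]=m[214:238,241:280]
cs,_=cv2.findContours(k,0,1);e=cv2.fitEllipse(cv2.convexHull(max(cs,key=cv2.contourArea)));print(e,onplane(c,[e[0]],131.5))
for tilt in(15,25,35,45):
  for s in(1,-1):
    L=[]
    for az in range(-100,130,10):
        R=side(az,tilt,s);z=R[:,2];P=np.array([540,9.5,83])-6*z
        Q=[ctrl.solve_ik(X,R) for X in(P,P-z*70,P-[0,0,9])]
        if all(q is not None for q in Q): L.append((az,np.round(Q[0],1).tolist()))
    print(tilt,s,[l[0] for l in L],L[::max(1,len(L)-1)])
E
```

```text
((260.80975341796875, 227.84217834472656), (24.104454040527344, 43.92194747924805), 101.71536254882812) [[542.55797245  10.65444165 131.5       ]]
15 1 [-100, -30, -20, 20, 30, 40, 50, 60, 70, 80, 90, 100, 110, 120] [(-100, [0.3, 0.9, 1.4, -1.0, 1.7, 0.9]), (120, [-0.5, 1.0, 1.2, 0.7, 2.1, 2.1])]
15 -1 [-100, -30, -20, 20, 30, 40, 50, 60, 70, 80, 90, 100, 110, 120] [(-100, [0.3, 0.9, 1.4, -1.0, 1.7, -2.3]), (120, [-0.5, 1.0, 1.2, 0.7, 2.1, -1.0])]
25 1 [-100, -90, -20, 30, 40, 50, 60, 70, 80, 90, 100, 110, 120] [(-100, [0.3, 0.8, 1.5, -0.9, 1.6, 0.8]), (120, [-0.4, 0.9, 1.3, 0.6, 1.9, 2.1])]
25 -1 [-100, -90, -20, 30, 40, 50, 60, 70, 80, 90, 100, 110, 120] [(-100, [0.3, 0.8, 1.5, -0.9, 1.6, -2.3]), (120, [-0.4, 0.9, 1.3, 0.6, 1.9, -1.0])]
35 1 [-100, -90, -80, -20, 20, 30, 40, 50, 60, 70, 80, 90, 100, 110, 120] [(-100, [0.3, 0.7, 1.5, -0.8, 1.5, 0.8]), (120, [-0.4, 0.8, 1.4, 0.5, 1.8, 2.1])]
35 -1 [-100, -90, -80, -20, 20, 30, 40, 50, 60, 70, 80, 90, 100, 110, 120] [(-100, [0.3, 0.7, 1.5, -0.8, 1.5, -2.4]), (120, [-0.4, 0.8, 1.4, 0.5, 1.8, -1.0])]
45 1 [-100, -90, -80, -70, -60, 0, 30, 40, 50, 60, 70, 80, 90, 100, 110, 120] [(-100, [0.2, 0.6, 1.6, -0.7, 1.4, 0.7]), (120, [-0.4, 0.7, 1.4, 0.4, 1.7, 2.1])]
45 -1 [-100, -90, -80, -70, -60, 0, 10, 20, 30, 40, 50, 60, 70, 80, 90, 100, 110, 120] [(-100, [0.2, 0.6, 1.6, -0.7, 1.4, -2.4]), (120, [-0.4, 0.7, 1.4, 0.4, 1.7, -1.0])]
```

Run:
```python
from h import *
A=np.array([541,9,85.]);az0=98
R=side(az0,30,-1);z=R[:,2]
print([az for az in range(20,110,6) if ctrl.solve_ik(A-6*side(az,30,-1)[:,2],side(az,30,-1)) is not None])
Pb=A-96*z
ctrl.move_ptp(Pb+[0,0,90],R);print(sensors.read_state()['q'])
ctrl.move_l(Pb,vel=150)
hit=ctrl.move_l(A-6*z,vel=80,threshold=6);s=sensors.read_state();print('hit',hit,s['eef_pos'],s['force'].round(1),s['t'])
if not hit:
    ctrl.gripper_to(36,25);s=sensors.read_state();print(s['grip_width'],s['force'].round(1),s['wrist_torque'].round(2),s['eef_pos'],s['t'])
shot('w2')
```

```text
[20, 26, 32, 38, 44, 50, 56, 62, 68, 74, 80, 86, 92, 98, 104]
[-0.63104446  0.58193708  1.41961719  0.72131298  1.91691633 -0.80583531]
hit False [542.16718724   3.32159581  88.27686096] [-0.3 -0.1 -0.6] 6.3083
39.10117120317346 [-1.9 -2.6  2.2] [-0.37  0.14  0.29] [541.55571534   3.45184234  88.20902662] 6.7917
```

View pics/w2.png

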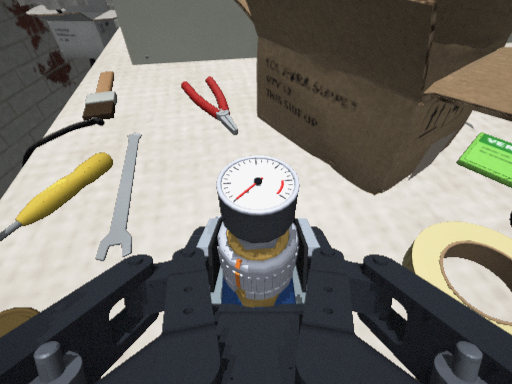

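w2 shows the sleeve held between the pads, with the orange line clearly visible at about (238,270). I'll refine the notch azimuth from this view.

```bash
cat >> h.py <<'E'
def line_az(p,c,A,roi,r=19.6):
    "azimuth (deg) of the orange line on the sleeve cylinder about axis A"
    hsv=cv2.cvtColor(p,cv2.COLOR_RGB2HSV);m=cv2.inRange(hsv,(2,130,90),(14,255,255));k=np.zeros_like(m)
    x0,y0,x1,y1=roi;k[y0:y1,x0:x1]=m[y0:y1,x0:x1];ys,xs=np.nonzero(k)
    o,d=ray(c,np.c_[xs,ys]);q=o[:2]-A[:2];a=(d[:,:2]**2).sum(1);b=d[:,:2]@q;D=b*b-a*(q@q-r*r);ok=D>0
    X=o+d[ok]*((-b[ok]-np.sqrt(D[ok]))/a[ok])[:,None]
    an=np.degrees(np.arctan2(X[:,1]-A[1],X[:,0]-A[0]))%360
    return np.median(an),an.std(),len(an),X[:,2].min(),X[:,2].max(),np.median(xs)
E
python3 - <<'E'
from h import *
f=np.load('pics/w2.npz');p=f['p'];c={k:f[k] for k in('mtx','R','t')}
s=sensors.read_state();A=s['eef_pos']+6*s['eef_rot'][:,2];print(A,proj(c,[A,A+[0,0,10]]))
for dy in(-2,0,2,4): print(dy,np.round(line_az(p,c,A+[0,dy,0],(225,245,256,300)),1))
E
```

```text
[540.8485767    8.56392729  85.20615244] [[256.2935399  250.14913716]
 [256.21957561 238.85047678]]
-2 [256.    2.5  89.   87.5 112.4 238. ]
0 [254.1   2.6  89.   82.6 108.6 238. ]
2 [252.    2.8  89.   77.6 104.8 238. ]
4 [249.9   3.   89.   72.6 100.9 238. ]
```

Run:
```python
from h import *
A=np.array([541,9.5,85.])
for az in(88,78,68,58,48,40,37):
    R=side(az,30,-1);ctrl.move_l(A-6*R[:,2],rot=R,vel=15)
    s=sensors.read_state();print(az,s['force'].round(1),s['wrist_torque'].round(2),s['grip_width'].round(1),s['eef_pos'].round(1),(A-6*R[:,2]).round(1),s['t'])
ctrl.hold(.2);p,d,c=shot('w3');s=sensors.read_state();B=s['eef_pos']+6*s['eef_rot'][:,2];print(B,s['force'])
print(np.degrees(np.arctan2(s['eef_rot'][1,2],s['eef_rot'][0,2])))
for q in(A,B):print(np.round(line_az(p,c,q,(215,245,310,300)),1))
cv2.imwrite('pics/w3v.png',cv2.resize(p[130:330,130:390,::-1],None,fx=3,fy=3,interpolation=2))
```

```text
Traceback (most recent call last):
AttributeError: 'float' object has no attribute 'round'
```

Run:
```python
from h import *
A=np.array([541,9.5,85.])
for az in(78,68,58,48,40,37):
    R=side(az,30,-1);ctrl.move_l(A-6*R[:,2],rot=R,vel=15)
    s=sensors.read_state();print(az,s['force'].round(1),s['wrist_torque'].round(2),round(s['grip_width'],1),s['eef_pos'].round(1),(A-6*R[:,2]).round(1),s['t'])
ctrl.hold(.2);p,d,c=shot('w3');s=sensors.read_state();B=s['eef_pos']+6*s['eef_rot'][:,2];print(B,s['force'])
print(np.degrees(np.arctan2(s['eef_rot'][1,2],s['eef_rot'][0,2])))
for q in(A,B):print(np.round(line_az(p,c,q,(215,245,310,300)),1))
cv2.imwrite('pics/w3v.png',cv2.resize(p[130:330,130:390,::-1],None,fx=3,fy=3,interpolation=2))
```

```text
78 [-4.6 -6.   2.8] [-0.56  0.41  0.42] 39.1 [539.5   3.6  88.2] [539.9   4.4  88. ] 7.4917
68 [-7.1 -7.3  4.5] [-0.44  0.58  0.46] 38.9 [538.6   4.   88.2] [539.1   4.7  88. ] 7.8167
58 [-9.9 -8.9  3.5] [-0.51  0.68  0.43] 38.8 [537.7   4.5  87.9] [538.2   5.1  88. ] 8.1417
48 [-11.1  -8.7   4.7] [-0.56  0.83  0.22] 39.0 [536.9   5.2  87.7] [537.5   5.6  88. ] 8.4667
40 [-12.8  -8.9   5.3] [-0.53  0.77  0.15] 39.0 [536.4   5.8  87.5] [537.    6.2  88. ] 8.7583
37 [-12.8  -8.    4.3] [-0.53  0.78  0.11] 39.3 [536.2   6.   87.3] [536.9   6.4  88. ] 9.0083
[540.33238661   9.12389622  84.25972814] [-12.68886718  -8.81009776   4.8869378 ]
36.961312948043116
[189.3   2.8  92.   79.1 105.6 237. ]
[190.1   2.7  92.   81.  107.1 237. ]
```

View pics/w3v.png

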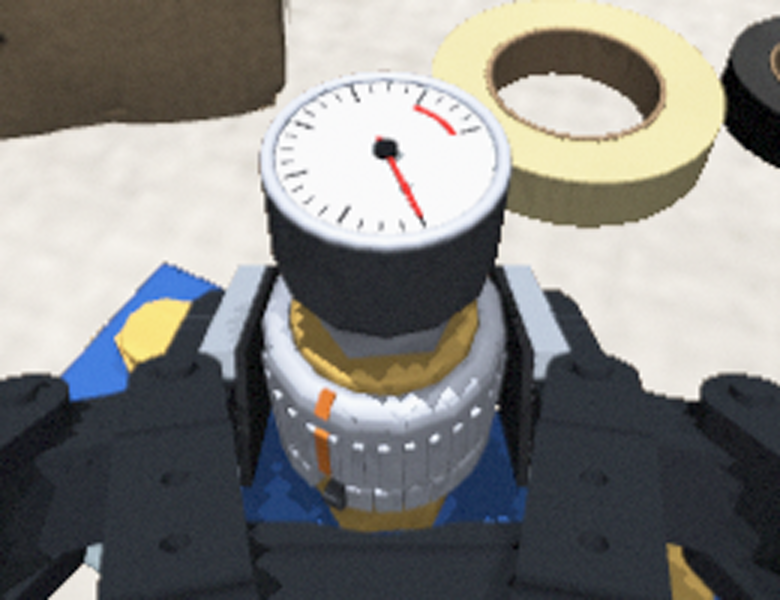

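w3 shows that the sleeve followed the turn. The orange line is now at crop (324,440), and a dark patch, either the pin or the notch, is at (333,492), slightly right of the line. I'll zoom in there.

Run:
```python
from h import *
p=np.load('pics/w3.npz')['p'];q=np.clip(p[255:310,210:280].astype(float)*1.6,0,255).astype('uint8')
cv2.imwrite('pics/w3z.png',cv2.resize(q[:,:,::-1],None,fx=10,fy=10,interpolation=cv2.INTER_CUBIC))
f=np.load('pics/w3.npz');c={k:f[k] for k in('mtx','R','t')};A=np.array([540.4,9.2,0])
for az in(184,187,190,193,196):
  a=np.radians(az);r=lambda R,z:(proj(c,A+[R*np.cos(a),R*np.sin(a),z])[0]-[210,255])*10
  print(az,r(19.5,85).round(),r(19.5,68).round(),r(19.5,65).round(),r(22,65).round())
```

```text
184 [247. 260.] [267. 415.] [270. 439.] [241. 481.]
187 [265. 271.] [284. 425.] [287. 450.] [260. 493.]
190 [284. 282.] [301. 435.] [304. 459.] [280. 504.]
193 [304. 291.] [319. 444.] [322. 468.] [300. 514.]
196 [325. 299.] [338. 452.] [340. 476.] [321. 523.]
```

View pics/w3z.png

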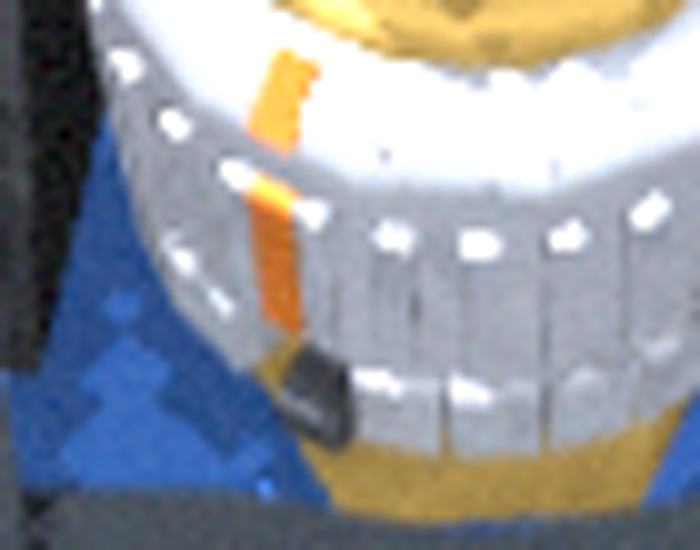

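The zoom shows the notch, a brass gap centred under the line at about x=283. The pin's front face, centred at about (315,425), sits at the notch's right edge. So I overshot clockwise by about 3°. I'll back up to az 40, re-centre on the axis to relieve the side load, and push down gently in small steps with a force guard.

```bash
cat > push.py <<'E'
from h import *
def push(A,az):
    R=side(az,30,-1);P=A-6*R[:,2];s0=sensors.read_state();f0=s0['force'];z0=s0['eef_pos'][2];dz=0
    while dz<11:
        dz+=.75;h=ctrl.move_l(P-[0,0,dz],vel=8,threshold=16)
        s=sensors.read_state();f=s['force']-f0;g=z0-s['eef_pos'][2];print(round(dz,2),'z',round(g,2),'df',f.round(1),round(s['t'],1))
        if h or f[2]>22 or g>8.6 or (f[2]>14 and g<3.5): break
    return g,f
E
python3 - <<'E'
from push import *
A=np.array([540.3,9.,85.]);R=side(40,30,-1)
ctrl.gripper_to(36,40)
ctrl.move_l(A-6*R[:,2],rot=R,vel=15);ctrl.hold(.2);s=sensors.read_state();print(s['force'].round(1),s['eef_pos']+6*R[:,2])
print(push(A,40)[0]);shot('w4')
E
```

```text
[-10.8  -5.9   5.3] [540.2081847    8.94676499  85.05666992]
0.75 z 0.86 df [ 2.4 -0.7  0. ] 10.2
1.5 z 1.65 df [ 1.7  0.4 -1.2] 10.4
2.25 z 2.33 df [ 2.4 -0.  -0.1] 10.7
3.0 z 3.07 df [2.2 0.3 0.3] 10.9
3.75 z 3.92 df [ 3.3  0.3 -0.5] 11.2
4.5 z 4.77 df [ 3.8  0.5 -1.7] 11.4
5.25 z 5.32 df [ 2.5 -0.8 -0.1] 11.7
6.0 z 5.87 df [ 0.9 -0.9  1. ] 11.9
6.75 z 6.3 df [-0.4 -1.5  3.4] 12.2
7.5 z 6.86 df [-1.9 -1.3  4.8] 12.4
8.25 z 7.54 df [-2.9 -2.3  5.9] 12.7
9.0 z 8.04 df [-3.8 -2.9  7.5] 12.9
9.75 z 8.27 df [-5.6 -3.9 10.7] 13.2
10.5 z 8.48 df [-9.7 -4.6 14. ] 13.4
11.25 z 8.7 df [-11.6  -5.7  17.7] 13.7
8.699644866575554
```

Run:
```python
from h import *
f=np.load('pics/w4.npz');p=f['p'];d=f['d'];c={k:f[k] for k in('mtx','R','t')}
a=cv2.resize(p[130:330,160:360,::-1],None,fx=3,fy=3,interpolation=2);cv2.imwrite('pics/w4v.png',a)
for n in('w3','w4'):
    f=np.load('pics/%s.npz'%n);c={k:f[k] for k in('mtx','R','t')};p=f['p'];x,y=258,183
    # dial: white pixels near the gauge -> 3-D by depth
    hsv=cv2.cvtColor(p,cv2.COLOR_RGB2HSV);m=(hsv[...,1]<40)&(hsv[...,2]>150);ys,xs=np.nonzero(m[160:205,225:295]);ys+=160;xs+=225
    o,r=ray(c,np.c_[xs,ys]);X=o+r*f['d'][ys,xs][:,None];print(n,np.median(X,0).round(1))
```

```text
w3 [540.6   9.  132.4]
w4 [533.5   3.1 137.9]
```

View pics/w4v.png

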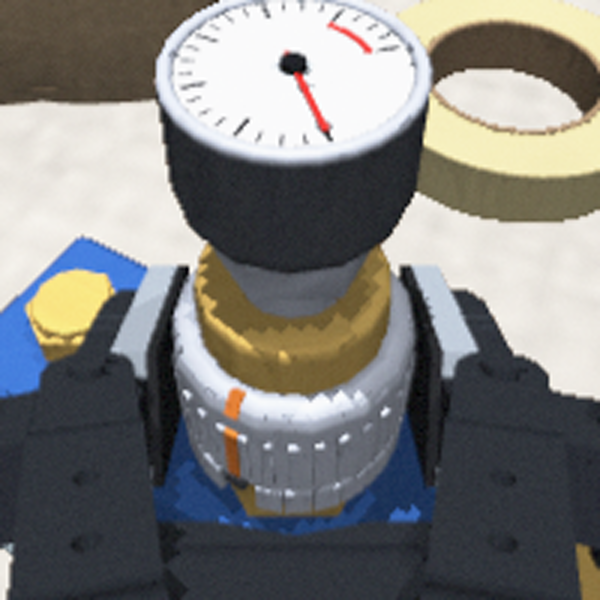

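w4 shows that the gauge has sprung up (dial 132.4 → 137.9 mm) and the pin sits fully in the notch, under the line at (235,480). Next: relieve the load, release, and back off. Then look straight down at the gauge and at the hole with the same tool orientation, so that any camera bias cancels.

Run:
```python
from h import *
A=np.array([540.3,9.,85.]);R=side(40,30,-1);P=A-6*R[:,2]
ctrl.move_l(P-[0,0,7.5],vel=20);print(sensors.read_state()['force'].round(1))
ctrl.gripper_to(85);ctrl.hold(.1);s=sensors.read_state();print(s['force'].round(1),s['t'])
h=ctrl.move_l(s['eef_pos']-110*R[:,2],vel=150,threshold=12);print('hit',h)
ctrl.move_l(sensors.read_state()['eef_pos']+[0,0,60])
for a in(-2.5,177.5):
    D=down(np.radians(a))
    print(a,[np.round(ctrl.solve_ik(X,D),2) if ctrl.solve_ik(X,D) is not None else None for X in([540.3,9,252],[540.3,9,125],[497,-207,155],[497,-207,60])])
```

```text
[-14.2  -7.3  11.1]
[ 0.2 -1.5 -0.1] 14.6833
hit False
-2.5 [array([-0.14,  0.14,  1.63, -0.  ,  1.37,  1.47]), array([-0.14,  0.28,  1.75, -0.  ,  1.12,  1.47]), array([-0.56,  0.24,  1.73, -0.  ,  1.18,  1.06]), array([-0.56,  0.38,  1.78, -0.  ,  0.98,  1.06])]
177.5 [array([-0.14,  0.14,  1.63, -0.  ,  1.37, -1.67]), array([-0.14,  0.28,  1.75, -0.  ,  1.12, -1.67]), array([-0.56,  0.24,  1.73, -0.  ,  1.18, -2.08]), array([-0.56,  0.38,  1.78, -0.  ,  0.98, -2.08])]
```

Run:
```python
from h import *
D=down(np.radians(-2.5))
ctrl.move_ptp([497,-207,154],D);ctrl.hold(.25);p1,d1,c1=shot('h1');print(sensors.read_state()['eef_pos'])
ctrl.move_ptp([540.3,9,252],D);ctrl.hold(.25);p2,d2,c2=shot('g1');print(sensors.read_state()['eef_pos'],sensors.read_state()['t'])
print('expected px',proj(c1,[497,-207,40]),proj(c2,[540.4,9,138]))
v=np.hstack([p1[60:330,120:400,::-1],p2[60:330,120:400,::-1]]);cv2.imwrite('pics/hg.png',cv2.resize(v,None,fx=1.42,fy=1.42))
```

```text
[ 496.70526677 -207.0510811   153.89022616]
[540.03162168   7.94369957 251.29981836] 19.1833
expected px [[258.38012708 189.26975397]] [[256.91195663 189.37337373]]
```

View pics/hg.png

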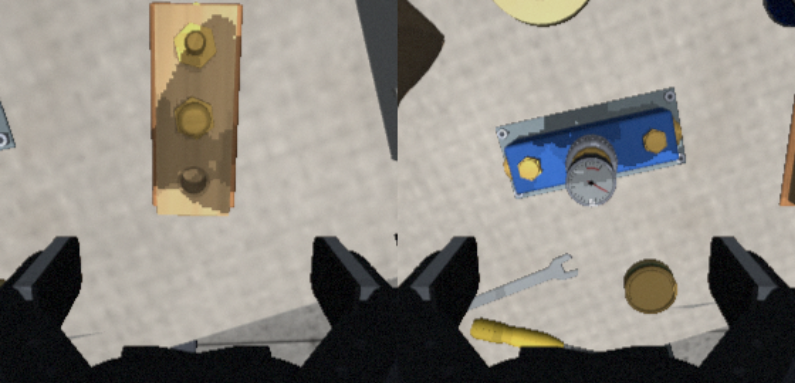

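In the hole view (left), the empty hole is at view (193,181), about px (256,187). In the gauge view (right), the dial is at (591,183), about px (256,189). Both are very close to the predicted pixels. Now to fit them precisely.

Run:
```python
from h import *
out=[]
for n,z,r0,r1 in(('h1',40,7,13),('g1',138,15,23)):
    f=np.load('pics/%s.npz'%n);c={k:f[k] for k in('mtx','R','t')};p=f['p'];g=cv2.cvtColor(p,cv2.COLOR_RGB2GRAY)
    x0,y0=226,158;k=cv2.resize(g[y0:y0+60,x0:x0+60],None,fx=4,fy=4,interpolation=cv2.INTER_CUBIC);k=cv2.createCLAHE(3,(2,2)).apply(k)
    H=cv2.HoughCircles(cv2.GaussianBlur(k,(5,5),0),cv2.HOUGH_GRADIENT_ALT if n=='x' else cv2.HOUGH_GRADIENT,1,200,param1=120,param2=14,minRadius=r0*4,maxRadius=r1*4)
    v=cv2.cvtColor(k,cv2.COLOR_GRAY2BGR)
    if H is not None:
        u=H[0,0];uv=u[:2]/4+[x0,y0]-.375;cv2.circle(v,(int(u[0]),int(u[1])),int(u[2]),(0,0,255),1);print(n,uv,u[2]/4,onplane(c,[uv],z).round(1))
    X=f['d'][y0:y0+60,x0:x0+60];print(' depth',np.median(X[28:32,28:32]))
    out.append(cv2.resize(v,None,fx=1.6,fy=1.6))
cv2.imwrite('pics/hgz.png',np.hstack(out))
f=np.load('pics/h1.npz');c={k:f[k] for k in('mtx','R','t')};hsv=cv2.cvtColor(f['p'],cv2.COLOR_RGB2HSV)
print('px per mm hole',271.8/np.linalg.norm(c['R']@[497,-207,40]+c['t']))
```

```text
h1 [255.75 188.  ] 11.525 [[ 498.3 -204.7   40. ]]
 depth 269.4449
g1 [255.75 184.75] 17.6 [[544.7   9.8 138. ]]
 depth 240.4714
px per mm hole 1.124997815406673
```

View pics/hgz.png

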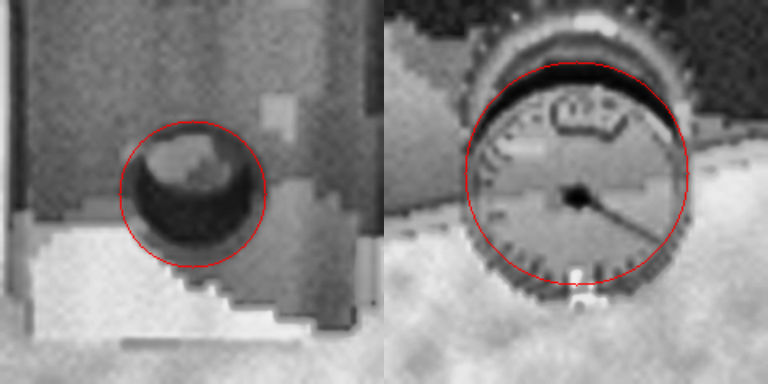

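By eye on the zoom, the hole spans x 133–252 and y 125–248, which is 16.6 mm across. That puts its centre at raw (255.7,186.7). The dial hub is at (577,196), raw (255.8,188.1). The Hough dial circle was pulled off by the shadow, so I'm using the hub.

Now I'll convert these to world points and grip and draw out the gauge.

Run:
```python
from h import *
W=[]
for n,z,uv in(('h1',40,(255.7,186.7)),('g1',138,(255.8,188.1))):
    f=np.load('pics/%s.npz'%n);c={k:f[k] for k in('mtx','R','t')};w=onplane(c,[uv],z)[0];W.append(w);print(n,w.round(1))
G=np.array([540.4,9.0,0]);print('bias',(W[1]-G)[:2],'hole corrected',(W[0]-(W[1]-G))[:2])
D=down(np.radians(-2.5));Z=128+3+6   # grasp point 3 above housing centre (~127.5)
ctrl.move_l([540.4,9,Z+25],vel=150)
h=ctrl.move_l([540.4,9,Z],vel=60,threshold=6);s=sensors.read_state();print('hit',h,s['eef_pos'],s['force'].round(1))
if not h:
    ctrl.gripper_to(28,35);ctrl.hold(.1);s=sensors.read_state();print(s['grip_width'],s['force'].round(1),s['eef_pos'],s['t'])
```

```text
h1 [ 499.5 -204.7   40. ]
g1 [541.6   9.9 138. ]
bias [1.2155978  0.92903281] hole corrected [ 498.25312748 -205.65800348]
hit False [540.12116962   9.02811671 136.53829217] [ 0.2 -0.5 -0.1]
30.681041293546546 [-0.2  1.1  1.5] [540.67903177   9.04730756 137.41344034] 21.1333
```

Run:
```python
from h import *
s=sensors.read_state();P=s['eef_pos'];f0=s['force']
for dz in(2,5,8,11,15,20,25,30,40,60):
    h=ctrl.move_l([540.4,9,137+dz],vel=25 if dz<30 else 80,threshold=10);s=sensors.read_state()
    print(dz,h,s['eef_pos'].round(1),(s['force']-f0).round(1),round(s['grip_width'],1))
    if h:break
ctrl.hold(.1);shot('w5');print(sensors.read_state()['t'],sensors.read_state()['force'].round(2))
p,d=optics.grab_frame('scene');cv2.imwrite('pics/s2.png',cv2.resize(p[130:300,200:400,::-1],None,fx=2.6,fy=2.6))
a=cv2.imread('pics/w5.png');b=cv2.imread('pics/s2.png');cv2.imwrite('pics/m5.png',np.hstack([cv2.resize(a[100:,100:420],(280,248)),b[:,:].copy()[:442]][1:]+[cv2.copyMakeBorder(cv2.resize(a[100:,100:420],(280,248)),0,194,0,0,0)]))
```

```text
2 False [540.5   9.  139.2] [ 0.5 -1.4 -0.1] 30.6
5 False [540.5   9.  142.2] [ 0.  -1.3 -1.6] 30.2
8 False [540.7   9.1 145.6] [ 0.3 -0.5  0.2] 30.6
11 False [540.3   8.9 148. ] [ 0.8 -1.2 -2.9] 30.7
15 False [540.5   9.  152.2] [-0.  -1.7 -3.1] 30.3
20 False [540.6   9.  157.4] [ 0.9 -1.4 -2.6] 30.2
25 False [540.6   9.  162.3] [ 0.6 -1.4 -3. ] 30.7
30 False [540.8   8.9 167.6] [ 0.  -2.1 -2.9] 30.5
40 False [541.2   8.9 178. ] [-0.2 -0.8 -2.3] 30.0
60 False [541.    8.9 197.9] [-0.3 -1.  -2.1] 30.7
24.2667 [ 0.28 -0.36 -1.56]
```

View pics/m5.png

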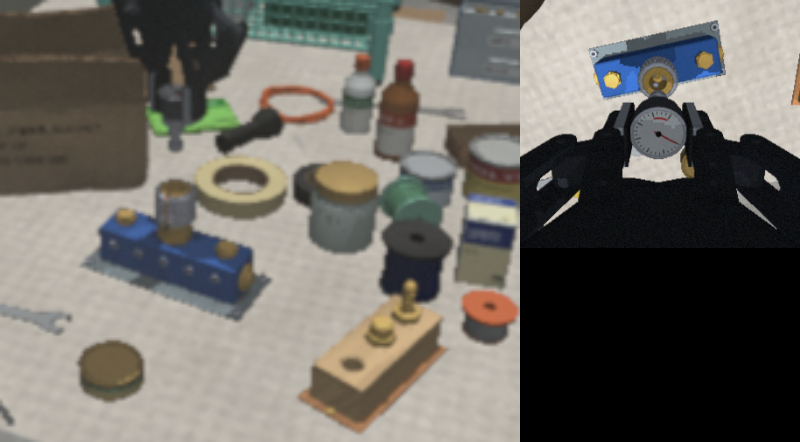

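The gauge is out: the left view shows the coupling empty with the sleeve up at about (175,200), and the gauge hanging in the gripper at (175,120). The right view shows the gauge straight in the jaws. The hand force of −1.6 N matches its weight. Next is a guarded insertion with a small search.

Run:
```python
from h import *
D=down(np.radians(-2.5));H=np.array([498.5,-205.7])
ctrl.move_ptp([*H,180],D);ctrl.move_l([*H,104],vel=100);ctrl.hold(.15)
s=sensors.read_state();print(s['eef_pos'].round(1),s['force'].round(1),s['t'])
offs=[(0,0)]+[(r*np.cos(t),r*np.sin(t)) for r,n in((1.2,6),(2.2,10)) for t in np.arange(n)*2*np.pi/n]
for o in offs:
    X=H+o;ctrl.move_l([*X,101],vel=60);h=ctrl.move_l([*X,86],vel=40,threshold=5)
    s=sensors.read_state();print(np.round(o,1),h,s['eef_pos'].round(1),s['force'].round(1),round(s['t'],1))
    if s['eef_pos'][2]<89 or s['t']>42: break
if s['eef_pos'][2]<89:
    X=s['eef_pos'][:2] if not h else X
    h=ctrl.move_l([*X,67],vel=25,threshold=6);s=sensors.read_state();print('down',h,s['eef_pos'].round(1),s['force'].round(1),round(s['grip_width'],1),s['t'])
```

```text
[ 499.2 -206.1  105. ] [ 0.1  0.1 -1.4] 26.2583
[0 0] False [ 498.2 -205.5   85.5] [ 0.6 -0.1 -1.2] 27.0
down True [ 498.3 -205.5   71.5] [-0.6  0.7  5.2] 31.0 27.625
```

Run:
```python
from h import *
s=sensors.read_state();P=s['eef_pos']
h=ctrl.move_l([P[0],P[1],P[2]-1.5],vel=10,threshold=7);s=sensors.read_state();print(h,s['eef_pos'].round(1),s['force'].round(1))
ctrl.move_l([P[0],P[1],s['eef_pos'][2]+.3],vel=20)
ctrl.gripper_to(60);ctrl.hold(.1)
h=ctrl.move_l([P[0],P[1],150],vel=60,threshold=6);print('hit',h,sensors.read_state()['eef_pos'].round(1))
ctrl.move_l([P[0],P[1],200]);ctrl.hold(.2)
p,d,c=shot('w6');s=sensors.read_state();print(s['t'],s['force'].round(1))
q,_=optics.grab_frame('scene');q=cv2.resize(q[150:300,210:410,::-1],None,fx=2,fy=2,interpolation=2)
w=cv2.resize(p[60:310,130:380,::-1],(300,300));cv2.imwrite('pics/f.png',np.hstack([q,w]))
o,r=ray(c,[proj(c,[498,-205.5,81])[0]]);u=proj(c,[498,-205.5,81])[0].round().astype(int);print((o+r[0]*np.median(d[u[1]-3:u[1]+4,u[0]-3:u[0]+4])).round(1))
```

```text
True [ 498.3 -205.6   71.5] [-1.5 -0.6  4.7]
hit False [ 497.9 -205.3  149.4]
30.7583 [-0.2  0.1  0.2]
[ 495.4 -205.4   71.6]
```

View pics/f.png

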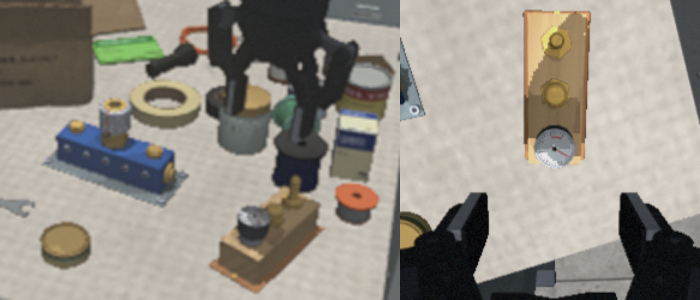

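The last view shows the gauge standing upright in the near hole, with the other two nipples and everything else undisturbed. The dial top measures 71.6 mm, against 71 expected for the flange on the wood. The coupling is empty with its sleeve up.

Run:
```python
from h import *
print(ctrl.finish_job(),sensors.read_state()['t'])
```

```text
the job is handed in; nothing more can be done
the job is handed in; nothing more can be done
```

The gauge is out of the coupling and standing in the empty rack hole. I handed the job in at about 31 s of the 58 s allowed.

**What I did**
- **Sleeve:** I gripped it from the side and turned it clockwise about 61°. A zoomed picture showed I had gone about 3° too far, so I turned it back 3°. I then pushed it down 8 mm; the push force rose about 18 N during the stroke, below the 30 N limit.
- **Gauge:** It sprang up about 5.5 mm. I let go of the sleeve, then drew the gauge straight up with about 3 N.
- **Rack:** It went into the hole on the first try. I pressed it onto the wood with about 5 N and released it.

**Last checks**
- **Gauge seating:** The dial top measured 71.6 mm above the table, against 71 mm expected with the flange flat on the wood. The hand stopped 0.8 mm higher than I had calculated, and pressing again did not move it.
- **Sleeve:** It looks up in the picture, with the coupling empty. I did not measure its height.
- **Rest of the scene:** The other nipples and loose items looked undisturbed in the last views, and the robot was touching nothing.

**Things that disagreed**
- Two automatic circle fits of the dial were wrong. I replaced the first with a tighter fit and the second with the dial hub read by eye; the hole centre was also read by eye.
- Side forces of up to about 16 N built up while turning the sleeve and stayed until I let go.
- The jaws read 30.7 mm on the 32 mm housing.

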